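# Show the camera a mark inside an open ukulele body with an inspection mirror

### The job

Secure the open ukulele body on its workboard by turning the open wooden turnbutton square across the rim at the neck end, then take the inspection mirror out of the tool rack by its handle. Hold the mirror inside the body at the point the bench camera is framed on, angled so that the camera sees the paper dot on the inside of the rib reflected in the mirror, and finish while still holding it there, still, the mirror touching nothing else. Do not knock the ukulele, and leave the other turnbutton, the gouges in the rack and the things lying about as they are.

Things in the scene. Friction and masses are not known exactly. Their poses are not given: they have to be found in the camera images.
- workboard: Fixed plywood board 300 (x) x 400 (y) x 18 mm with wooden blocks round the ukulele (tops 86 mm above the bench) and a bench camera on a gooseneck at its left (+y) edge. Origin: centre of its underside, on the bench. In its frame (mm): ukulele origin (0, 0, 18), turnbutton pivot (0, -173, 101), lens (-47, 286, 258), viewing point (20, 35, 68), paper dot (-81, 97, 48)
- ukulele: Wooden ukulele body without its top, loose between the blocks, 303 mm long: tail and wide lower bout (circle of 100 mm radius about (0, 50) mm) at its +y, neck end at -y, 146 mm wide upper bout. 67 mm deep, rim 85 mm above the bench, ribs 4 mm thick with 5 mm linings inside along both edges, back 3 mm with braces 8 mm high. Origin: centre of its underside
- mark (a point): Centre of the white paper dot with a dark middle, 22 mm across, on the inside of the lower bout's rib, on the robot's side and to the left; it faces the middle of the lower bout. Its axes have no meaning
- lens (a point): Front of the bench camera's lens (26 mm barrel on a 40 mm grey housing), which looks straight at view. Its axes have no meaning
- view (a point): Point in the air inside the lower bout on which the bench camera is framed and focused, 322 mm from the lens: the place for the middle of the mirror's face. Its z axis halves the angle between the directions from here to the lens and to the paper dot, so it is the normal that a mirror here needs to show the dot to the camera (about 14 degrees upwards, towards -x and +y of the workboard)
- turnbutton (a joint): Open turnbutton at the neck end: 0 = square across the rim (secured, arm pointing to +y of the workboard over the ukulele), positive = anticlockwise from above; at 1.57 the arm points to -x of the workboard, clear of the rim. Hardwood bar 16 mm wide, 14 mm thick (87 to 101 mm above the bench), reaching 42 mm one way from its screw and 14 mm the other. Stays where left (0.06 N m), no stop near 0
- turnbutton_pivot (a point): Centre of that turnbutton's vertical pivot screw, at the height of its top face, 101 mm above the bench. The block below it, 40 (x) x 36 (y) mm, ends 15 mm lower, and the ukulele's rim 16 mm lower
- turnbutton_tail (a joint): Angle of the like turnbutton at the tail end, already secured (0); to be left alone
- rack: Fixed wooden tool rack 220 mm wide (its y): a rail, top 162 mm above the bench, 12 mm thick, with three notches 9 mm wide, 60 mm apart, open to the rack's -x side (towards the robot). Tools hang in them by their collars, handles up, 22 mm in from the rail's front edge. It stands on two end legs over a base 12 mm thick. Origin: at bench height under the middle, 8 mm behind the middle notch's tool
- mirror: Inspection mirror, 90 g, hanging upright in one of the notches: square wooden handle 14 x 14 mm from 6 to 86 mm above the origin, its flats square to its x and y; square brass collar 22 mm wide, 6 mm high; steel rod 6 mm thick down to a round mirror 56 mm across, square to its x axis. Origin: on the axis at the collar's underside, which rests on the rail; z up along the handle
- mirror_face (a point): Middle of the mirror's reflecting face, at (-10.5, 0, -110) mm in mirror. Its z axis is the normal out of the reflecting face (-x of mirror; in the rack it faces roughly to the robot)
- gouge0: Narrow carving gouge with a round pear-shaped handle 86 mm long, hanging in another notch; to be left alone. Origin: underside of its collar
- gouge1: Wide carving gouge, like the other, hanging in the remaining notch; to be left alone. Origin: underside of its collar
- mallet: Carver's mallet, square wooden head 75 x 130 x 85 mm with a handle, lying on the bench; a bystander. Origin: under its head
- block_plane: Small steel block plane 150 mm long, a bystander. Origin: centre of its sole
- glue_bottle: White glue bottle 56 mm wide, 150 mm tall, a bystander. Origin: centre of its underside
- turned_disc: Stepped turned wooden disc 110 mm across, 50 mm high, a bystander. Origin: centre of its underside
- screwdriver: Screwdriver with a wooden handle, 220 mm long, lying on the bench, a bystander
- spool_clamp: Spool clamp: two wooden spools 34 mm across on a steel rod, 103 mm tall, standing on the workboard's far right corner, a bystander. Origin: centre of its underside
Mind the look-alikes: they are no part of the job. There is more than one size of the mirror; the one meant has the size given above.

How it is judged:
On the way, in this order (a step that is already met when the one before it is completed fails the run):
1. the turnbutton is square across the rim, within 0.2 rad, while the mirror still hangs in the rack (value of joint turnbutton between -0.2 and 0.2 rad and distance of mirror from where it was at the start of the episode below 0.02 m), for 0.2 s.
2. the mirror is in the fingers and out of the rack (contact force between the fingers and mirror above 1 N and contact force between mirror and rack below 0.3 N and distance of mirror from where it was at the start of the episode above 0.05 m), for 0.2 s.
At the end, for the whole second after the job is handed in: Both turnbuttons within 0.2 rad of square across the rim; ukulele in place within 8 mm, not raised 5 mm; the fingers hold the mirror, at rest, touching nothing else, its face within 15 mm of the viewing point and its normal within 0.09 rad of halving the angle between lens and dot (value of joint turnbutton between -0.2 and 0.2 rad and value of joint turnbutton_tail between -0.2 and 0.2 rad and horizontal distance between ukulele and workboard below 0.008 m and z of ukulele in the frame of workboard below 0.023 m and contact force between the fingers and mirror above 1 N and contact force between mirror and rack below 0.3 N and contact force between mirror and workboard below 0.3 N and contact force between mirror and ukulele below 0.3 N and distance between mirror_face and view below 0.015 m and angle between the z axis of mirror_face and the z axis of view, either way round below 0.09 rad and z of lens in the frame of mirror_face above 0.1 m and linear speed of mirror below 0.02 m/s and angular speed of mirror below 0.15 rad/s); the arm keeps its last pose, push and grip.
It fails at once if the ukulele is knocked, by mirror or fingers, with more than 8 N (contact force between any of mirror, the fingers, the arm and ukulele above 8 N).
It fails at once if a gouge, the mallet, plane, bottle, disc, screwdriver or clamp is moved by more than 25 mm (distance of any of gouge0, gouge1, mallet, block_plane, glue_bottle, turned_disc, screwdriver, spool_clamp from where it was at the start of the episode above 0.025 m).
It fails at once if the other turnbutton is turned (not (value of joint turnbutton_tail between -0.2 and 0.2 rad)).
It also fails if it takes over 67 s, if anything falls off the work surface, if the arm or the gripper's body presses on something with over 40 N, if the wrist force passes 120 N, or if a joint passes its speed limit or range.

### The arm

A 6-joint arm with a two-finger parallel gripper is mounted at the origin on the work surface. World frame = base frame: x ahead of the robot, y to its left, z up, the work surface at z = 0. Lengths are in m, angles in rad, forces in N, time in s.
With the tool pointing down it reaches from about 0.425 to 1.125 m from the base axis. Payload 14.9 kg.
Tool frame: the origin (TCP) lies on the centre line of the jaws, within the pads' length; the fingertips stand 14 mm ahead of it and the grasp point (between the pads) lies 5 mm behind it; z points along the fingers, y is the line along which they close (so a half turn about z gives the same grasp; the last joint's range is limited). The gripper opens to 91 mm and grips with 3 to 60 N. Pads are 32 mm wide; open, the fingers measure 118 mm over their backs; the gripper's body (76 mm by 178 mm) begins 60 mm behind the grasp point.
Start: joints at [1.13, 0.379, 1.734, -0, 1.028, -0.033], TCP at [0.278, 0.643, 0.228] pointing down, gripper open.
Joint ranges: [-2.77, 2.77], [-0.74, 2.19], [0, 2.66], [-1.06, 4.2], [0.31, 2.87], [-3.08, 3.08]. Speed limits (rad/s): [1.89, 1.89, 2.39, 3.14, 3.14, 3.14].

### API

Orientations are given as a unit quaternion [x, y, z, w].
In Python, from plant import * gives the robot as it stands.
- The arm moves only by the tool drive_tool, never from a script. Its argument "motion" is a list of rows, each a list of 7 numbers: the shift along the tool's x, y, z normalised to -1 to 1, where 1 is 0.03 m, then the turn, a rotation vector about the tool's x, y, z normalised to -1 to 1, where 1 is 6 degrees, then the opening, from -1 (shut) to 1 (fully open). In form: [[x, y, z, rx, ry, rz, grip], ...]. A call has 1 to 10 rows; each row shifts and turns the commanded pose from where the row before left it, along the tool's axes as they then stand; what a row does not reach is not made up. A row lasts 1/10 s, in which the tool goes at most 50 mm and 8.59 degrees, less where a joint would pass 70% of its speed; a pose out of reach is approached as far as the arm can. A call with a number of a shift or a turn outside -1 to 1 is refused whole. A call with a gripper value outside its range is refused whole. The fingers move at their own pace and stop on an object; "grip_force" is the grip in N (left out, the last holds). Time passes only in rows, so rows that do not move let the fingers close. It gives the time, the measured TCP pose, the force, the opening and the grip force at its end, in the units of the state.
- get_state(): the state, without advancing time (a new reading comes with each control period).
- grab_frame(name): name is "scene" or "top"; returns the picture (400x640x3 uint8, red, green, blue); there is no depth.
- camera_params(name): a dict with "intrinsics" (3x3 intrinsics, pixels), "view" (4x4, takes a point from world to camera coordinates). Camera axes: x right, y up, looking along -z (the intrinsics and any distortion apply to the point x, -y, -z); pixel columns grow to the right and rows downward; lengths in m; the calibration is good to about 2 mm. A picture is of the moment at which its call begins. camera_params takes no time and is no camera call.
- job_done(): hands the job in; it is judged then, once.
The state is a dict: "time_s": time; "joint_positions": joint angles; "qd": joint speeds; "tau": joint torques, N m; "eef_pos": TCP position; "tool_rot": TCP orientation; "force": force on the tool from outside, world axes, zero at the start; "ft_torque": the same for the moment, N m; "width": finger opening in m; "grip_force": force on a finger pad.
Only numpy, scipy, OpenCV 4.12 (cv2) and the standard library are available. Lean on these libraries where they do the work, as an engineer would, in place of code of your own. Each camera call takes 0.05 s, during which the arm holds its last target. There are 200 camera calls.

## Working session

There is one attempt and no reset: what is moved stays moved. The work goes in short steps, Python scripts to look and compute and a tool call to move; the robot and the scene stay as the last step left them, time stands still between calls to the robot, and variables do not carry over. Pictures are saved under pics/ and viewed, at most 10 in all, crops included, and the job is handed in when it is done.

Besides the shell and the picture viewer there is one more tool, called as name(argument=value, ...), one argument or row to a line, values as JSON. drive_tool: Moves the arm, as the interface text tells. Scaled input: -1 to 1 covers 0.03 m each way for a shift and 6 degrees each way for a turn. Its arguments: {"type":"object","properties":{"motion":{"type":"array","items":{"type":"array","items":{"type":"number","minimum":-1,"maximum":1}}},"grip_force":{"type":"number"}},"required":["motion"]}

```bash
mkdir -p pics
python3 - <<'E'
from plant import *
import cv2,numpy as np
for n in("scene","top"):
    im=grab_frame(n); cv2.imwrite(f"pics/{n}0.png",im[:,:,::-1]); p=camera_params(n); print(n,p["intrinsics"],np.round(p["view"],4), [k for k in p])
s=get_state();print(s)
E
```

```text
scene [[502.83519452   0.         314.20484752]
 [  0.         502.83519452 204.20818542]
 [  0.           0.           1.        ]] [[ 0.1771  0.9842  0.0061 -0.0546]
 [-0.5728  0.098   0.8138  0.1624]
 [ 0.8003 -0.1476  0.5811 -1.9859]
 [ 0.      0.      0.      1.    ]] ['intrinsics', 'view']
top [[490.85189756   0.         322.39007741]
 [  0.         490.85189756 204.49581108]
 [  0.           0.           1.        ]] [[-2.0700e-02 -9.9980e-01 -9.0000e-04 -1.8200e-02]
 [ 9.8630e-01 -2.0500e-02  1.6340e-01 -5.3460e-01]
 [-1.6340e-01  2.5000e-03  9.8660e-01 -1.6454e+00]
 [ 0.0000e+00  0.0000e+00  0.0000e+00  1.0000e+00]] ['intrinsics', 'view']
{'time_s': 0.1, 'joint_positions': array([ 1.12970619e+00,  3.79356229e-01,  1.73470860e+00, -3.31382291e-06,
        1.02849014e+00, -3.32796582e-02]), 'qd': array([-2.43270827e-04, -2.66305377e-03, -1.15621582e-03, -1.35564123e-04,
       -1.39520775e-03, -4.66627402e-05]), 'tau': array([-7.29208550e-04, -7.65034819e+01, -4.35287189e+01,  6.51974604e-02,
        3.99497431e-02, -2.18366999e-06]), 'eef_pos': array([0.27747125, 0.64229673, 0.22736059]), 'tool_rot': array([ 2.02494341e-01,  9.79283315e-01, -4.68018809e-04, -1.11676924e-04]), 'force': array([ 0.10615016,  0.24692458, -0.52927514]), 'ft_torque': array([-0.01204634,  0.01693002,  0.03087083]), 'grip_force': 0.0, 'width': 0.09056719708205684}
```

View pics/scene0.png

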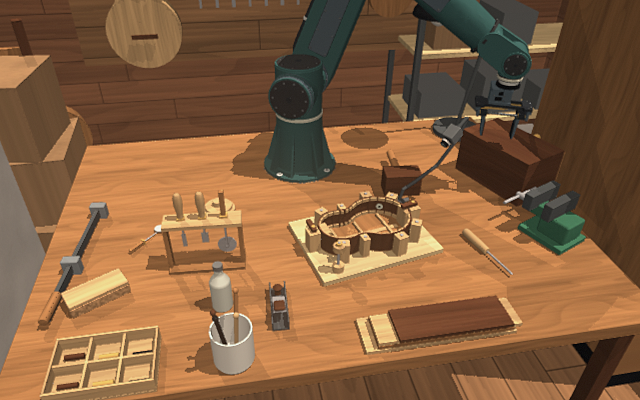

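View pics/top0.png

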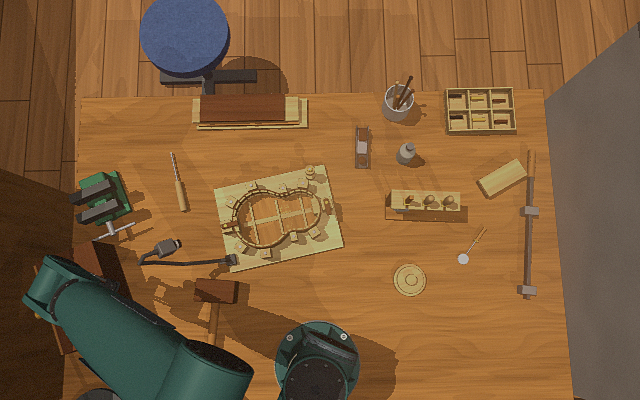

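The ukulele is centred at about top (279,218) and scene (365,240). The rack is at top (426,200). There are two mirror candidates: the one hanging in the rack with a square handle (scene (222,205), disc (227,243)), and a smaller one lying on the bench (top (463,258)). I'll enlarge these to confirm.

```bash
cat > h.py <<'E'
import numpy as np,cv2
from plant import *
from scipy.spatial.transform import Rotation as R
def P(n):
    c=camera_params(n);return np.array(c["intrinsics"]),np.array(c["view"])
def ray(n,uv):
    K,V=P(n);d=np.linalg.inv(K)@np.array([uv[0],uv[1],1.]);d=d*[1,-1,-1]
    return -V[:3,:3].T@V[:3,3],V[:3,:3].T@d
def onz(n,uv,z):
    o,d=ray(n,uv);return o+d*(z-o[2])/d[2]
def proj(n,p):
    K,V=P(n);c=V[:3,:3]@np.array(p)+V[:3,3];q=K@(c*[1,-1,-1]);return q[:2]/q[2]
def tri(a,b):
    (o1,d1),(o2,d2)=ray("scene",a),ray("top",b)
    t=np.linalg.lstsq(np.c_[d1,-d2],o2-o1,rcond=None)[0];p,q=o1+d1*t[0],o2+d2*t[1]
    return (p+q)/2,np.linalg.norm(p-q)
E
python3 - <<'E'
from h import *
t=cv2.imread("pics/top0.png");s=cv2.imread("pics/scene0.png")
cv2.imwrite("pics/board.png",cv2.resize(t[158:278,205:350],None,fx=5,fy=5-0.01,interpolation=cv2.INTER_CUBIC)[:600])
a=cv2.resize(s[182:282,155:255],None,fx=4,fy=4,interpolation=cv2.INTER_CUBIC)
b=cv2.resize(t[183:225,380:470],None,fx=4,fy=4,interpolation=cv2.INTER_CUBIC)
c=cv2.resize(t[220:270,450:495],None,fx=4,fy=4,interpolation=cv2.INTER_CUBIC)
o=np.zeros((400,770,3),np.uint8);o[:400,:400]=a;o[:168,405:765]=b;o[190:390,405:585]=c
cv2.imwrite("pics/rack.png",o)
E
```

```text
(no output)
```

View pics/board.png

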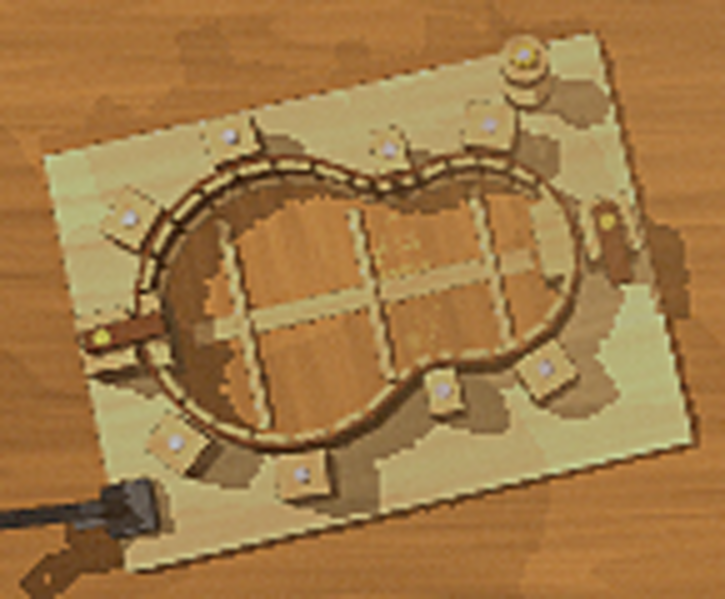

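View pics/rack.png

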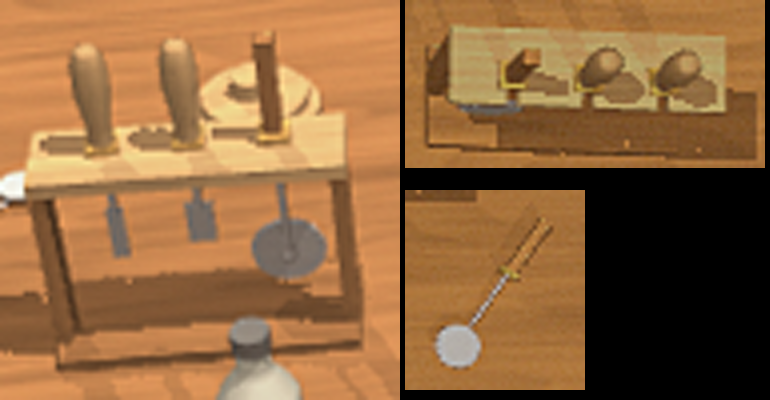

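In the board crop, the board corners are at (45,157), (597,34), (692,443) and (132,571). The neck turnbutton pivot is at (607,222) with its arm pointing to the robot's side (open), and the tail pivot is at (101,337). In the rack crop, the mirror hangs at the left end in the top view. Its square handle top is at scene (264,35) and top (531,56), and its disc is large compared with the collar. The one lying on the bench is the small look-alike. I'm taking the rack mirror and measuring it now.

Run:
```python
from h import *
np.set_printoptions(precision=4,suppress=True)
b=lambda u,v:(u/5+205-.4,v/4.99+158-.4)
C=np.array([onz("top",b(*c),.018) for c in [(45,157),(597,34),(692,443),(132,571)]])
print(C,[np.linalg.norm(C[i]-C[(i+1)%4]) for i in range(4)])
# model corners: far-tail(+x,+y), far-neck(+x,-y), near-neck, near-tail
M=np.array([[.15,.2],[.15,-.2],[-.15,-.2],[-.15,.2]])
c=C[:,:2].mean(0);H=(M).T@(C[:,:2]-c);yaw=np.arctan2(H[0,1]-H[1,0],H[0,0]+H[1,1])
Rz=R.from_euler('z',yaw).as_matrix()
print("board",c,"yaw",yaw)
W=lambda p:np.r_[c,0]+Rz@(np.array(p)/1000)
for n,p,px in [("pivot",(0,-173,101),b(607,222)),("tailpivot",(0,173,101),b(101,337))]:
    print(n,W(p),"meas",onz("top",px,.103))
for n,p in [("view",(20,35,68)),("lens",(-47,286,258)),("dot",(-81,97,48))]:print(n,W(p),proj("scene",W(p)),proj("top",W(p)))
a=lambda u,v:(u/4+155-.4,v/4+182-.4);t=lambda u,v:((u-405)/4+380-.4,v/4+183-.4)
print("handletop",tri(a(264,37),t(530,57)))
for n,s_,q in [("m collar",(272,136),(515,77)),("g",(188,142),(594,80)),("g",(101,148),(668,84))]:
    print(n,tri(a(*s_),t(*q)),onz("top",t(*q),.165),onz("scene",a(*s_),.165))
for q in [(453,27),(724,37),(724,111),(447,101)]: print("rail",onz("top",t(*q),.162))
for q in [(32,132),(345,114),(347,168),(27,188)]: print("rail s",onz("scene",a(*q),.162))
```

```text
[[ 0.6013  0.3517  0.018 ]
 [ 0.6822 -0.038   0.018 ]
 [ 0.3906 -0.0974  0.018 ]
 [ 0.311   0.2878  0.018 ]] [np.float64(0.3980940542430333), np.float64(0.2975432622283201), np.float64(0.3932904273604827), np.float64(0.2973106198966495)]
board [0.4963 0.126 ] yaw 0.20592238509998548
pivot [ 0.5317 -0.0433  0.101 ] meas [ 0.5322 -0.0413  0.103 ]
tailpivot [0.4609 0.2954 0.101 ] meas [0.462 0.294 0.103]
view [0.5087 0.1644 0.068 ] [377.7836 222.7168] [265.3175 211.9111]
lens [0.3918 0.3964 0.258 ] [443.4904 144.8033] [179.6383 243.0204]
dot [0.3972 0.2044 0.048 ] [379.5968 206.0163] [254.2318 245.5966]
handletop (array([ 0.5184, -0.2992,  0.2464]), np.float64(0.003650329012914748))
m collar (array([ 0.5176, -0.3022,  0.1611]), np.float64(0.003558456591775239)) [ 0.517  -0.2997  0.165 ] [ 0.5224 -0.3037  0.165 ]
g (array([ 0.5139, -0.3632,  0.161 ]), np.float64(0.0006500678242944373)) [ 0.5132 -0.3626  0.165 ] [ 0.5195 -0.3623  0.165 ]
g (array([ 0.5096, -0.4231,  0.16  ]), np.float64(0.0006960173144899785)) [ 0.5088 -0.4215  0.165 ] [ 0.5163 -0.4225  0.165 ]
rail [ 0.5593 -0.2524  0.162 ]
rail [ 0.5465 -0.4695  0.162 ]
rail [ 0.4865 -0.4655  0.162 ]
rail [ 0.4992 -0.245   0.162 ]
rail s [ 0.4846 -0.4721  0.162 ]
rail s [ 0.5004 -0.2512  0.162 ]
rail s [ 0.5647 -0.2536  0.162 ]
rail s [ 0.55   -0.4714  0.162 ]
```

The measurements agree with each other: the pivot comes out within 2 mm and the board sides are 0.297 and 0.396 m. The rack mirror's collar is at about (0.518, -0.300, 0.162), with its handle top at z 0.246 against 0.248 expected. I'll rise first to clear the gooseneck camera.

drive_tool(
  motion=[
    [0, 0, -1, 0, 0, 0, 0],
    [0, 0, -1, 0, 0, 0, 0],
    [0, 0, -1, 0, 0, 0, 0],
    [0, 0, -1, 0, 0, 0, 0],
    [-0.4, -0.5, -1, 0, 0, 0, 0],
    [-0.8, -0.9, -1, 0, 0, 0, 0],
    [-0.9, -1, 0, 0, 0, 0, 0],
    [-0.9, -1, 0, 0, 0, 0, 0],
    [-0.9, -1, 0, 0, 0, 0, 0],
    [-0.9, -1, 0, 0, 0, 0, 0],
  ],
)

```text
time_s: 1.1
eef_pos: [0.3456, 0.4351, 0.4076]
tool_rot: [0.202, 0.979, -0.0, -0.0]
force: [1.3, 0.3, 1.3]
width: 0.0457
grip_force: 0.0
```

drive_tool(
  motion=[
    [-0.9, -1, 0, 0, 0, 0, 0],
    [-0.9, -1, 0, 0, 0, 0, 0],
    [-0.9, -1, 0, 0, 0, 0, 0],
    [-0.9, -1, 0, 0, 0, 0, 0],
    [-0.9, -1, 0, 0, 0, 0, 0],
    [-0.9, -1, 0, 0, 0, 0, 0],
    [-0.9, -1, 0, 0, 0, 0, 0],
    [-0.9, -1, 0, 0, 0, 0, 0],
    [-0.9, -1, 0, 0, 0, 0, 0],
    [-0.9, -1, 0, 0, 0, 0, 0],
  ],
)

```text
time_s: 2.1
eef_pos: [0.4745, 0.0526, 0.4079]
tool_rot: [0.203, 0.979, 0.0, 0.0]
force: [1.2, 1.7, 0.8]
width: 0.0457
grip_force: 0.0
```

drive_tool(
  motion=[
    [-0.9, -1, 0, 0, 0, 0, 0],
    [-0.5, -0.6, 0, 0, 0, 0, 0],
    [0, 0, 0, 0, 0, -1, 0],
    [0, 0, 0, 0, 0, -1, 0],
    [0, 0, 0, 0, 0, -1, 0],
    [0, 0, 0, 0, 0, -1, 0],
    [0, 0, 0, 0, 0, -1, 0],
    [0, 0, 0, 0, 0, -0.87, 0],
    [0, 0, 0, 0, 0, 0, 0],
  ],
)

```text
time_s: 3.0
eef_pos: [0.4938, -0.0064, 0.4077]
tool_rot: [-0.104, 0.995, 0.0, -0.0]
force: [-0.2, -0.7, 0.5]
width: 0.0459
grip_force: 0.0
```

```bash
cat >> h.py <<'E'
def down(yaw): # tool pointing down, tool y at angle yaw
    y=np.array([np.cos(yaw),np.sin(yaw),0]);z=np.array([0,0,-1.]);return np.c_[np.cross(y,z),y,z]
def go(p,Rt):
    s=get_state();R0=R.from_quat(s["tool_rot"]);np.set_printoptions(precision=3,suppress=True)
    print("t",s["time_s"],"pos",s["eef_pos"],"F",s["force"],"w",s["width"],"g",s["grip_force"],"q6",s["joint_positions"])
    d=np.array(p)-s["eef_pos"];rv=(R0.inv()*R.from_matrix(Rt)).as_rotvec()
    print("shift units now",R0.inv().apply(d)/.03,"turn units",np.degrees(rv)/6,"shift after turn",Rt.T@d/.03)
E
python3 - <<'E'
from h import *
a=.206;go([.532-.028*np.cos(a),-.042-.028*np.sin(a),.105],down(np.pi/2+a))
E
```

```text
t 3.0 pos [ 0.494 -0.006  0.408] F [-0.211 -0.672  0.457] w 0.04586948035217449 g 0.0 q6 [-0.06  -0.141  1.982 -0.     1.301 -1.839]
shift units now [-0.071 -1.422 10.09 ] turn units [ 0.001 -0.004  0.022] shift after turn [-0.071 -1.421 10.09 ]
```

drive_tool(
  motion=[
    [-0.07, -0.7, 1, 0, 0, 0, 0],
    [0, -0.72, 1, 0, 0, 0, 0],
    [0, 0, 1, 0, 0, 0, 0],
    [0, 0, 1, 0, 0, 0, 0],
    [0, 0, 1, 0, 0, 0, 0],
    [0, 0, 1, 0, 0, 0, 0],
    [0, 0, 1, 0, 0, 0, 0],
    [0, 0, 1, 0, 0, 0, 0],
    [0, 0, 0.8, 0, 0, 0, 0],
    [0, 0, 0.4, 0, 0, 0, 0],
  ],
)

```text
time_s: 4.0
eef_pos: [0.5037, -0.0475, 0.13]
tool_rot: [-0.102, 0.995, 0.0, -0.001]
force: [0.1, -0.5, 0.7]
width: 0.0454
grip_force: 0.0
```

Run:
```python
from h import *
a=.206;go([.532-.028*np.cos(a),-.042-.028*np.sin(a),.105],down(np.pi/2+a))
t=grab_frame("top")[:,:,::-1];s=grab_frame("scene")[:,:,::-1]
o=np.hstack([cv2.resize(t[160:260,270:360],(360,400)),cv2.resize(s[180:280,290:390],(400,400))]);cv2.imwrite("pics/tb.png",o)
```

```text
t 4.0 pos [ 0.504 -0.048  0.13 ] F [ 0.061 -0.475  0.723] w 0.04542010069878761 g 0.0 q6 [-0.14   0.228  2.163 -0.     0.753 -1.915]
shift units now [-0.03  -0.013  0.832] turn units [ 0.009 -0.024 -0.016] shift after turn [-0.028 -0.012  0.832]
```

View pics/tb.png

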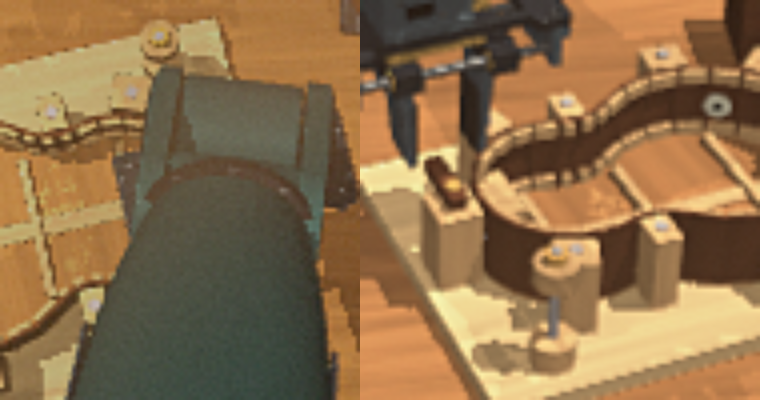

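The scene half shows the two fingers (about (405,150) and (475,130)) on either side of the bar at (445,180), just above it. I'll descend, grip lightly, then swing the bar about its pivot.

drive_tool(
  motion=[
    [0, 0, 0.4, 0, 0, 0, 0],
    [0, 0, 0.4, 0, 0, 0, 0],
    [0, 0, 0, 0, 0, 0, 0],
    [0, 0, 0, 0, 0, 0, -0.5],
    [0, 0, 0, 0, 0, 0, -1],
    [0, 0, 0, 0, 0, 0, -1],
    [0, 0, 0, 0, 0, 0, -1],
    [0, 0, 0, 0, 0, 0, -1],
    [0, 0, 0, 0, 0, 0, -1],
  ],
  grip_force=6,
)

```text
time_s: 5.0
eef_pos: [0.5049, -0.0478, 0.1082]
tool_rot: [-0.103, 0.995, -0.0, 0.0]
force: [-0.5, -1.4, 4.4]
width: 0.0157
grip_force: 6.0
```

drive_tool(
  motion=[
    [0, 0.05, 0, 0, 0, 0.5, -1],
    [0, 0.05, 0, 0, 0, 0.5, -1],
    [0, 0.05, 0, 0, 0, 0.5, -1],
    [0, 0.05, 0, 0, 0, 0.5, -1],
    [0, 0.05, 0, 0, 0, 0.5, -1],
    [0, 0.05, 0, 0, 0, 0.5, -1],
    [0, 0.05, 0, 0, 0, 0.5, -1],
    [0, 0.05, 0, 0, 0, 0.5, -1],
    [0, 0.05, 0, 0, 0, 0.5, -1],
    [0, 0.05, 0, 0, 0, 0.5, -1],
  ],
)

```text
time_s: 6.0
eef_pos: [0.5057, -0.0329, 0.1082]
tool_rot: [0.159, 0.987, -0.0, 0.001]
force: [1.8, -1.3, 1.1]
width: 0.0159
grip_force: 6.0
```

drive_tool(
  motion=[
    [0, 0.05, 0, 0, 0, 0.5, -1],
    [0, 0.05, 0, 0, 0, 0.5, -1],
    [0, 0.05, 0, 0, 0, 0.5, -1],
    [0, 0.05, 0, 0, 0, 0.5, -1],
    [0, 0.05, 0, 0, 0, 0.5, -1],
    [0, 0.05, 0, 0, 0, 0.5, -1],
    [0, 0.05, 0, 0, 0, 0.5, -1],
    [0, 0.05, 0, 0, 0, 0.5, -1],
    [0, 0.05, 0, 0, 0, 0.5, -1],
    [0, 0.05, 0, 0, 0, 0.5, -1],
  ],
)

```text
time_s: 7.0
eef_pos: [0.5139, -0.0203, 0.1083]
tool_rot: [0.409, 0.913, 0.0, 0.001]
force: [4.0, -1.9, -1.1]
width: 0.0159
grip_force: 6.0
```

drive_tool(
  motion=[
    [0, 0.05, 0, 0, 0, 0.5, -1],
    [0, 0.05, 0, 0, 0, 0.5, -1],
    [0, 0.05, 0, 0, 0, 0.5, -1],
    [0, 0.05, 0, 0, 0, 0.5, -1],
    [0, 0.05, 0, 0, 0, 0.5, -1],
    [0, 0.05, 0, 0, 0, 0.5, -1],
    [0, 0.05, 0, 0, 0, 0.5, -1],
    [0, 0.05, 0, 0, 0, 0.5, -1],
    [0, 0.05, 0, 0, 0, 0.5, -1],
    [0, 0.05, 0, 0, 0, 0.5, -1],
  ],
)

```text
time_s: 8.0
eef_pos: [0.527, -0.0135, 0.1083]
tool_rot: [0.631, 0.776, 0.0, 0.001]
force: [4.4, -3.8, -0.6]
width: 0.0159
grip_force: 6.0
```

Run:
```python
from h import *
a=.206;go([.532-.028*np.sin(a),-.042+.028*np.cos(a),.108],down(a))
```

```text
t 8.0 pos [ 0.527 -0.013  0.108] F [ 4.364 -3.774 -0.634] w 0.01591964526529203 g 5.987682715058327 q6 [-0.07   0.295  2.129 -0.001  0.716 -0.274]
shift units now [-0.031 -0.032  0.009] turn units [ 0.018  0.01  -0.008] shift after turn [-0.031 -0.032  0.009]
```

drive_tool(
  motion=[
    [0, 0, 0, 0, 0, 0, -0.5],
    [0, 0, 0, 0, 0, 0, 0],
    [0, 0, 0, 0, 0, 0, 0],
    [0, 0, 0, 0, 0, 0, 0],
    [0, 0, -0.5, 0, 0, 0, 0],
    [0, 0, -1, 0, 0, 0, 0],
    [0, 0, -1, 0, 0, 0, 0],
    [0, 0, -1, 0, 0, 0.6, 0],
    [0, 0, -1, 0, 0, 1, 0],
    [0, 0, -1, 0, 0, 1, 0],
  ],
)

```text
time_s: 9.0
eef_pos: [0.5258, -0.0131, 0.2754]
tool_rot: [0.731, 0.682, 0.0, 0.0]
force: [0.3, 0.2, -1.4]
width: 0.0457
grip_force: 0.0
```

drive_tool(
  motion=[
    [1, 0, -1, 0, 0, 0, 0],
    [1, 0, 0, 0, 0, 0, 0],
    [1, 0, 0, 0, 0, 0, 0],
    [1, 0, 0, 0, 0, 0, 0],
    [1, 0, 0, 0, 0, 0, 0],
    [1, 0, 0, 0, 0, 0, 0],
    [1, 0, 0, 0, 0, 0, 0],
    [1, 0, 0, 0, 0, 0, 0],
    [0.5, 0, 0, 0, 0, 0, 0],
    [0, 0, 0, 0, 0, 0, 0],
  ],
)

```text
time_s: 10.0
eef_pos: [0.5426, 0.2424, 0.3036]
tool_rot: [0.729, 0.684, 0.0, 0.0]
force: [-0.0, 0.4, -1.2]
width: 0.0454
grip_force: 0.0
```

Run:
```python
from h import *
go([.518,-.300,.203],down(-.066))
t=grab_frame("top")[:,:,::-1];s=grab_frame("scene")[:,:,::-1]
cv2.imwrite("pics/top2.png",t);cv2.imwrite("pics/scene2.png",s)
o=np.hstack([cv2.resize(t[160:260,270:360],(360,400)),cv2.resize(s[150:250,155:255],(400,400))]);cv2.imwrite("pics/tb2.png",o)
```

```text
t 10.0 pos [0.543 0.242 0.304] F [-0.016  0.424 -1.156] w 0.04544498817770531 g 0.0 q6 [0.381 0.13  1.902 0.    1.109 0.444]
shift units now [-18.097   0.329   3.349] turn units [ 0.003 -0.002  0.024] shift after turn [-18.095   0.376   3.353]
```

View pics/tb2.png

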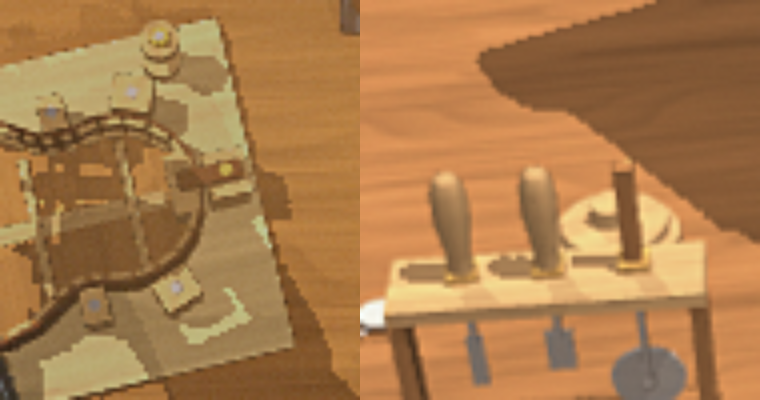

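The turnbutton now lies across the rim (bar from (225,170) to (185,178)). I moved the wrong way along tool x, but nothing was near. Going back towards the rack.

drive_tool(
  motion=[
    [-1, 0, 0, 0, 0, 0, 0],
    [-1, 0, 0, 0, 0, 0, 0],
    [-1, 0, 0, 0, 0, 0, 0],
    [-1, 0, 0, 0, 0, 0, 0],
    [-1, 0, 0, 0, 0, 0, 0],
    [-1, 0, 0, 0, 0, 0, 0],
    [-1, 0, 0, 0, 0, 0, 0],
    [-1, 0, 0, 0, 0, 0, 0],
    [-1, 0, 0, 0, 0, 0, 0],
    [-1, 0, 0, 0, 0, 0, 0],
  ],
)

```text
time_s: 11.1
eef_pos: [0.5221, -0.0604, 0.3032]
tool_rot: [0.73, 0.683, -0.0, 0.0]
force: [-0.1, -0.6, 0.1]
width: 0.0455
grip_force: 0.0
```

drive_tool(
  motion=[
    [-1, 0, 0, 0, 0, 0, 0],
    [-1, 0, 0, 0, 0, 0, 0],
    [-1, 0.2, 0, 0, 0, 0, 0],
    [-1, 0.2, 0, 0, 0, 0, 0],
    [-1, 0, 0, 0, 0, 0, 0],
    [-1, 0, 0, 0, 0, 0, 0],
    [-1, 0, 0, 0, 0, 0, 0],
    [-1, 0, 0, 0, 0, 0, 0],
    [0, 0, 0, 0, 0, 0, 0],
    [0, 0, 0, 0, 0, 0, 0],
  ],
)

```text
time_s: 12.1
eef_pos: [0.5183, -0.2992, 0.3029]
tool_rot: [0.731, 0.683, -0.0, -0.0]
force: [-0.7, 0.1, -0.9]
width: 0.0457
grip_force: 0.0
```

Run:
```python
from h import *
go([.518,-.300,.203],down(-.066))
# handle top & edges from clean frame for check: brown handle mask
s=cv2.imread("pics/scene2.png");t=cv2.imread("pics/top2.png")
a=lambda u,v:((u-360)/4+155-.4,v/4+150-.4)
print("handle top scene @ .248",onz("scene",a(622,163),.248),"collar base @.165",onz("scene",a(632,264),.165))
```

```text
t 12.1 pos [ 0.518 -0.299  0.303] F [-0.659  0.143 -0.891] w 0.045736672452301196 g 0.0 q6 [-0.563  0.138  1.894  0.     1.11  -0.495]
shift units now [-0.027 -0.008  3.331] turn units [-0.003 -0.002 -0.015] shift after turn [-0.026 -0.009  3.331]
handle top scene @ .248 [ 0.518 -0.302  0.248] collar base @.165 [ 0.522 -0.304  0.165]
```

drive_tool(
  motion=[
    [-0.05, 0, 0.7, 0, 0, 0, 0],
    [0, 0, 0.8, 0, 0, 0, 0],
    [0, 0, 0.8, 0, 0, 0, 0],
    [0, 0, 0.7, 0, 0, 0, 0],
    [0, 0, 0.33, 0, 0, 0, 0],
    [0, 0, 0, 0, 0, 0, 0],
    [0, 0, 0, 0, 0, 0, -0.4],
    [0, 0, 0, 0, 0, 0, -0.6],
    [0, 0, 0, 0, 0, 0, -1],
    [0, 0, 0, 0, 0, 0, -1],
  ],
  grip_force=20,
)

```text
time_s: 13.1
eef_pos: [0.5195, -0.3, 0.2037]
tool_rot: [0.73, 0.684, 0.0, 0.0]
force: [-0.6, 0.3, 0.3]
width: 0.0169
grip_force: 0.0
```

drive_tool(
  motion=[
    [0, 0, 0, 0, 0, 0, -1],
    [0, 0, 0, 0, 0, 0, -1],
    [0, 0, 0, 0, 0, 0, -1],
    [0, 0, 0, 0, 0, 0, -1],
    [0, 0, -0.15, 0, 0, 0, -1],
    [0, 0, -0.15, 0, 0, 0, -1],
    [0, 0, -0.15, 0, 0, 0, -1],
    [0, 0, 0, 0, 0, 0, -1],
  ],
  grip_force=30,
)

```text
time_s: 13.9
eef_pos: [0.5196, -0.3, 0.2173]
tool_rot: [0.73, 0.684, 0.0, 0.0]
force: [0.7, 0.1, -0.3]
width: 0.014
grip_force: 30.0
```

Gripped on 14 mm and lifted 13 mm. Now I'll pull it out of the notch towards the robot, then raise it.

drive_tool(
  motion=[
    [0, -0.2, 0, 0, 0, 0, -1],
    [0, -0.35, 0, 0, 0, 0, -1],
    [0, -0.35, 0, 0, 0, 0, -1],
    [0, -0.35, 0, 0, 0, 0, -1],
    [0, -0.4, 0, 0, 0, 0, -1],
    [0, -0.4, 0, 0, 0, 0, -1],
    [0, 0, -0.4, 0, 0, 0, -1],
    [0, 0, -0.7, 0, 0, 0, -1],
    [0, 0, -0.8, 0, 0, 0, -1],
    [0, 0, -0.8, 0, 0, 0, -1],
  ],
)

```text
time_s: 14.9
eef_pos: [0.4581, -0.2959, 0.2994]
tool_rot: [0.73, 0.684, 0.0, 0.0]
force: [0.1, -0.4, -0.6]
width: 0.0137
grip_force: 30.0
```

drive_tool(
  motion=[
    [0, 0, -0.8, 0, 0, 0, -1],
    [0, 0, -0.8, 0, 0, 0, -1],
    [0, 0, -0.5, 0, 0, 0, -1],
    [0, 0, 0, 0, 0, 0, -1],
    [0, 0, 0, 0, 0, 0, -1],
  ],
)

```text
time_s: 15.4
eef_pos: [0.4578, -0.2957, 0.3601]
tool_rot: [0.73, 0.684, -0.0, -0.0]
force: [0.1, 0.9, -1.6]
width: 0.0135
grip_force: 30.0
```

```bash
cat >> h.py <<'E'
# mirror held: tool y = mirror x, tool z = -mirror z, tool x = y*z ; face rel TCP
def goal(c=(.4970,.1260),yaw=.206,up=.041):
    Rz=R.from_euler('z',yaw).as_matrix();W=lambda p:np.r_[c,0]+Rz@(np.array(p)/1000)
    v,l,d=W((20,35,68)),W((-47,286,258)),W((-81,97,48))
    u=lambda q:q/np.linalg.norm(q)
    n=u(u(l-v)+u(d-v));y=-n;mz=u(np.array([0,0,1])-n[2]*n);z=-mz
    Rt=np.c_[np.cross(y,z),y,z]
    return v,Rt,v-Rt@np.array([0,-.0105,.110+up])   # TCP is up above mirror origin
E
python3 - <<'E'
from h import *
v,Rt,p=goal();print(v,p,Rt);go(p,Rt)
t=grab_frame("top")[:,:,::-1];s=grab_frame("scene")[:,:,::-1]
cv2.imwrite("pics/t3.png",t);cv2.imwrite("pics/s3.png",s)
st=get_state();e=st["eef_pos"]
print([proj("scene",e+q) for q in ([0,0,-.035],[-.0105,0,-.151])])
cv2.imwrite("pics/m3.png",np.hstack([cv2.resize(s[130:250,170:270],(400,480)),cv2.resize(s[180:260,320:410],(400,480))]))
E
```

```text
[0.50941802 0.16435091 0.068     ] [0.54613793 0.13438526 0.21175311] [[ 6.32252733e-01  7.50858445e-01 -1.90966167e-01]
 [ 7.74762210e-01 -6.12745818e-01  1.55839920e-01]
 [-1.38777878e-17 -2.46483585e-01 -9.69146966e-01]]
t 15.4 pos [ 0.458 -0.296  0.36 ] F [ 0.124  0.876 -1.569] w 0.013530795402956158 g 29.99517560005188 q6 [-0.616 -0.009  1.944 -0.     1.206 -0.551]
shift units now [14.498  2.004  4.945] turn units [2.3   0.736 5.881] shift after turn [12.969 -5.355  6.463]
[array([219.107, 155.207]), array([223.15 , 188.112])]
```

View pics/m3.png

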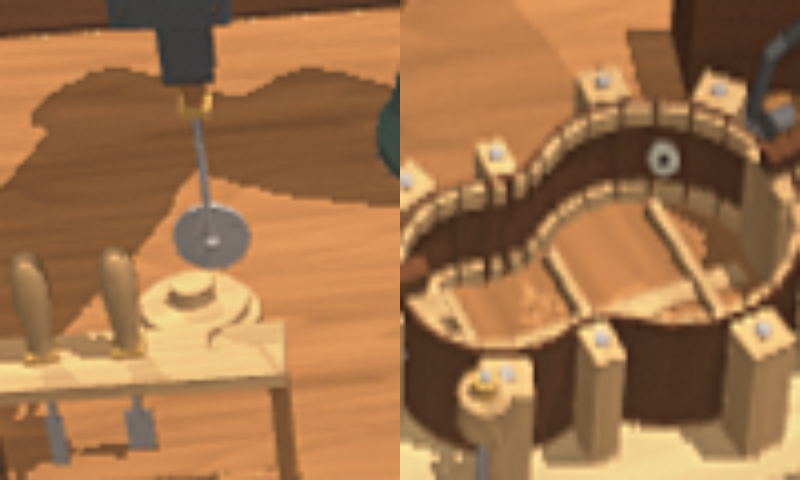

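The mirror is held upright. Its disc is at scene (222.7,189), against (223.2,188.1) predicted from the grip. The dot is at (379.4,206.2), against (379.6,206.0) predicted. Now I'll carry it over the body, keeping high.

drive_tool(
  motion=[
    [0.5, 0.1, 0, 0, 0, 0, -1],
    [1, 0.2, 0, 0, 0, 0, -1],
    [1, 0.2, 0, 0, 0, 0, -1],
    [1, 0.2, 0, 0, 0, 0, -1],
    [1, 0.2, 0, 0, 0, 0, -1],
    [1, 0.2, 0, 0, 0, 0, -1],
    [1, 0.2, 0, 0, 0, 0, -1],
    [1, 0.2, 0, 0, 0, 0, -1],
    [1, 0.2, 0, 0, 0, 0, -1],
    [1, 0.1, 0, 0, 0, 0, -1],
  ],
)

```text
time_s: 16.5
eef_pos: [0.5303, -0.0128, 0.3598]
tool_rot: [0.73, 0.684, -0.0, -0.0]
force: [-0.0, -1.1, -0.5]
width: 0.014
grip_force: 30.0
```

drive_tool(
  motion=[
    [1, 0.1, 0, 0, 0, 0, -1],
    [1, 0.1, 0, 0, 0, 0, -1],
    [1, 0.1, 0, 0, 0, 0, -1],
    [1, 0, 0, 0, 0, 0, -1],
    [0.7, 0, 0, 0, 0, 0, -1],
    [0.3, 0, 0, 0, 0, 0, -1],
    [0, 0, 0, 0, 0, 0, -1],
  ],
)

```text
time_s: 17.2
eef_pos: [0.5487, 0.1351, 0.3599]
tool_rot: [0.729, 0.684, -0.0, -0.0]
force: [0.5, 0.2, -0.8]
width: 0.0142
grip_force: 30.0
```

drive_tool(
  motion=[
    [0, 0, 0, 0.23, 0.07, 0.59, -1],
    [0, 0, 0, 0.23, 0.07, 0.59, -1],
    [0, 0, 0, 0.23, 0.07, 0.59, -1],
    [0, 0, 0, 0.23, 0.07, 0.59, -1],
    [0, 0, 0, 0.23, 0.07, 0.59, -1],
    [0, 0, 0, 0.23, 0.07, 0.59, -1],
    [0, 0, 0, 0.23, 0.07, 0.59, -1],
    [0, 0, 0, 0.23, 0.07, 0.59, -1],
    [0, 0, 0, 0.23, 0.07, 0.59, -1],
    [0, 0, 0, 0.23, 0.07, 0.59, -1],
  ],
)

```text
time_s: 18.2
eef_pos: [0.549, 0.1331, 0.3603]
tool_rot: [0.898, 0.423, -0.055, -0.111]
force: [0.1, -0.1, -2.4]
width: 0.0139
grip_force: 30.0
```

Run:
```python
from h import *
v,Rt,p=goal();go(p,Rt)
```

```text
t 18.2 pos [0.549 0.133 0.36 ] F [ 0.138 -0.078 -2.35 ] w 0.013898935867064222 g 29.994839429855347 q6 [0.117 0.105 1.839 0.179 1.378 0.757]
shift units now [-0.008  1.122  4.824] turn units [ 0.002  0.029 -0.056] shift after turn [-0.029  1.123  4.824]
```

drive_tool(
  motion=[
    [0, 0.14, 0.6, 0, 0, 0, -1],
    [0, 0.14, 0.6, 0, 0, 0, -1],
    [0, 0.14, 0.6, 0, 0, 0, -1],
    [0, 0.14, 0.6, 0, 0, 0, -1],
    [0, 0.1, 0.4, 0, 0, 0, -1],
    [0, 0, 0, 0, 0, 0, -1],
    [0, 0, 0, 0, 0, 0, -1],
    [0, 0, 0, 0, 0, 0, -1],
  ],
)

```text
time_s: 19.0
eef_pos: [0.5484, 0.1347, 0.2752]
tool_rot: [0.897, 0.425, -0.054, -0.111]
force: [-0.4, -0.2, -0.9]
width: 0.0139
grip_force: 30.0
```

Run:
```python
from h import *
v,Rt,p=goal();go(p,Rt)
st=get_state();f=st["eef_pos"]+R.from_quat(st["tool_rot"]).apply([0,-.0105,.151])
t=grab_frame("top")[:,:,::-1];s=grab_frame("scene")[:,:,::-1]
print(f,proj("scene",f),proj("top",f))
cv2.imwrite("pics/m4.png",np.hstack([cv2.resize(s[160:260,320:420],(400,400)),cv2.resize(t[165:265,210:310],(400,400))]))
```

```text
t 19.0 pos [0.548 0.135 0.275] F [-0.366 -0.216 -0.928] w 0.013892346359657911 g 29.995821118354797 q6 [0.12  0.185 1.908 0.186 1.228 0.728]
shift units now [-0.05   0.465  2.065] turn units [ 0.022  0.021 -0.022] shift after turn [-0.056  0.47   2.064]
[0.512 0.164 0.131] [379.671 206.765] [263.124 208.09 ]
```

View pics/m4.png

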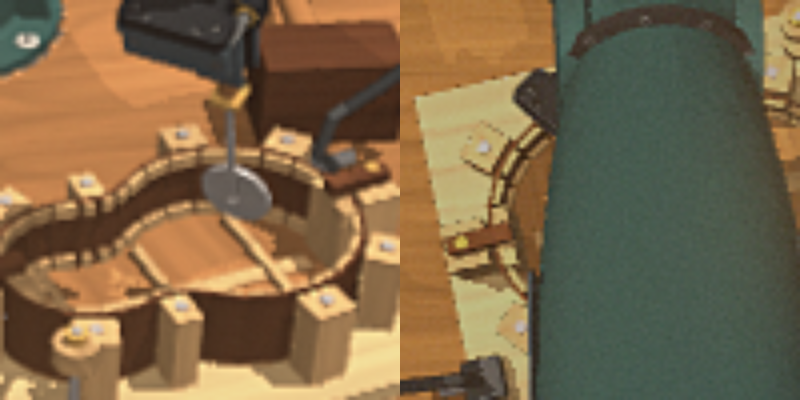

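The disc is at scene (378.9,207.6) against (379.7,206.8) predicted, so the grip is as modelled. Below it the body is clear. Now the last descent.

drive_tool(
  motion=[
    [-0.05, 0.1, 0.4, 0, 0, 0, -1],
    [0, 0.1, 0.4, 0, 0, 0, -1],
    [0, 0.09, 0.4, 0, 0, 0, -1],
    [0, 0.09, 0.4, 0, 0, 0, -1],
    [0, 0.08, 0.3, 0, 0, 0, -1],
    [0, 0, 0.1, 0, 0, 0, -1],
    [0, 0, 0, 0, 0, 0, -1],
    [0, 0, 0, 0, 0, 0, -1],
    [0, 0, 0, 0, 0, 0, -1],
    [0, 0, 0, 0, 0, 0, -1],
  ],
)

```text
time_s: 20.1
eef_pos: [0.546, 0.1343, 0.2131]
tool_rot: [0.897, 0.425, -0.054, -0.111]
force: [-0.6, 0.5, -1.1]
width: 0.0134
grip_force: 30.0
```

Run:
```python
from h import *
v,Rt,p=goal();go(p,Rt)
st=get_state();f=st["eef_pos"]+R.from_quat(st["tool_rot"]).apply([0,-.0105,.151])
t=grab_frame("top")[:,:,::-1];s=grab_frame("scene")[:,:,::-1]
print(f,v,proj("scene",f),proj("scene",v),st["qd"])
cv2.imwrite("pics/m5.png",np.hstack([cv2.resize(s[170:270,320:420],(400,400)),cv2.resize(s[200:250,350:400],(400,400))]))
```

```text
t 20.1 pos [0.546 0.134 0.213] F [-0.556  0.489 -1.125] w 0.013371421457962692 g 29.995843470096588 q6 [0.12  0.256 1.948 0.195 1.12  0.705]
shift units now [0.004 0.013 0.044] turn units [ 0.017  0.026 -0.021] shift after turn [0.004 0.013 0.044]
[0.509 0.164 0.069] [0.509 0.164 0.068] [377.694 222.515] [377.841 222.856] [-0.    -0.     0.004 -0.001 -0.001 -0.001]
```

View pics/m5.png

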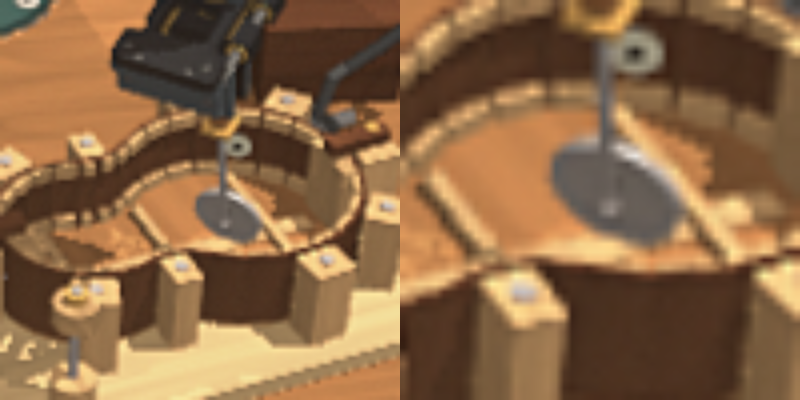

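The disc sits inside the lower bout with its centre at scene (377,223.6), against (377.8,222.9) for the viewing point. It is clear of the rim and braces, the wrist force is about zero and it is still. Handing in.

```bash
python3 -c "
from plant import *
print(job_done())"
```

```text
the job is handed in; nothing more can be done
None
```

The turnbutton is square across the rim, and the mirror is held still at the viewing point, clear of the ukulele and aimed at the computed angle to show the dot. I handed the job in at about 20 s; no verdict was returned.

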